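# Tare the eraser-counting scale

### The job

The empty cardboard tray is on the counting scale, ready for erasers: with a fingertip, push the steel slide cover back off the round tare well, reach into the well and press its sunken key all the way down for a full second, then let it go and push the cover fully closed again. Do not press the key in the open square well, and leave the tray and the boxes and eraser around the scale where they are; nothing is to be picked up.

Things in the scene. Friction and masses are not known exactly. Their poses are not given: they have to be found in the camera images.
- scale: Grey counting scale, fixed, 390 x 262 mm. Origin on the table midway between its two key wells; x runs from the key end (near the robot) to the pan, y left. Two white blocks at y = +72 and -72 mm (which is which varies), tops 55 mm above the table, 84 mm wide, x = -58 to +100 mm; low display between. Pan 44 mm up, x = 115 to 320 mm.
- tare_mouth (a point): Centre of the tare well's mouth, level with the block top (55 mm above the table); axes as the scale's. Round hole 48 mm across, 25 mm deep, under a steel slide cover. Two guide rails run along x at 37 mm either side, 6 mm high over the block top.
- tare_key_top (a point): Centre of the top of the white tare key, 30 mm across, in the middle of the round well. It is 10 mm below the mouth when up, 15 mm below when fully pressed; the spring takes about 1.5 N to start and 5 N at the bottom.
- tare_key (a joint): Travel of the tare key, m: 0 up, 0.005 fully pressed; springs back.
- tare_cover (a joint): Travel of the slide cover, m, along the scale's +x (towards the pan): 0 fully closed, centred over the tare well at its stop; 0.064 fully open at its stop. The well is wholly uncovered from 0.054 on. Stays where it is left; about 2 N to slide. May start up to 15 mm ajar.
- cover_rib (a point): On the cover's upright push rib, middle of its width and thickness, 11 mm above the cover's underside; axes as the scale's. Rib 6 mm thick (x), 44 mm wide (y), top 19.5 mm over the block top. Cover plate: 66 mm wide, upper face 3.5 mm over the block top, reaching from 3 mm on the -x side of this point to 57 mm on its +x side. Cover closed: this point is 27 mm to the -x side of the well axis.
- service_mouth (a point): Centre of the mouth of the other well, in the plane of the block's top (55 mm above the table): a square hole 48 mm wide, 25 mm deep, never covered, with a like key in it. Not to be pressed.
- service_key (a joint): Travel of the key in the square well, m: 0 up, 0.005 pressed. To be left alone.
- tray: Empty open cardboard tray on the pan, 110 x 150 x 35 mm high; origin at the centre of its underside. Loose; leave alone.
- crayon_box: Yellow crayon box with a green band lying beside the scale, 74 x 116 x 30 mm high; origin at the centre of its underside. Loose; leave alone.
- eraser: Pink eraser on the table beside the scale, 24 x 60 x 12 mm high; origin at the centre of its underside. Loose; leave alone.
- pencil_box: Green pencil box with a yellow band lying beside the scale, 190 x 50 x 20 mm high; origin at the centre of its underside. Loose; leave alone.

How it is judged:
By the outcome, as a careful person would: the job done as asked, in the order asked, and still so for the second after the job is handed in, with the robot touching nothing.
It also fails if it takes over 45 s, if anything falls off the work surface, if the arm or the gripper's body presses on something with over 40 N, if the wrist force passes 120 N, or if a joint passes its speed limit or range.

### The arm

A 6-joint arm with a two-finger parallel gripper is mounted at the origin on the work surface. World frame = base frame: x ahead of the robot, y to its left, z up, the work surface at z = 0. Lengths are in m, angles in degrees, forces in N, time in s.
With the tool pointing down it reaches from about 0.4 to 0.825 m from the base axis. Payload 7 kg.
Tool frame: the origin (TCP) lies midway between the tips of the shut fingers; the grasp point (between the pads) lies 19 mm behind it; z points along the fingers, y is the direction in which the jaws open and shut (so a half turn about z gives the same grasp; the last joint's range is limited). The gripper opens to 88 mm and grips with 3 to 60 N. Pads are 19 mm wide; open, the fingers measure 130 mm over their backs; the gripper's body (78 mm by 193 mm) begins 47 mm behind the grasp point.
Start: joints at [-58.78, 20.546, 0.682, 0, -70.136, -16.507], TCP at [0.171, -0.653, 0.191] pointing down, gripper open.
Joint ranges: [-176.03, 176.03], [-82.01, 121.73], [-58.28, 71.71], [-173.87, 95.51], [-174.79, -0.11], [-173.66, 173.66]. Speed limits (degrees/s): [136.94, 136.94, 172.46, 180, 180, 180].

### API

Orientations are given as a 3x3 rotation matrix whose columns are the frame's x, y, z axes.
In Python, from rig import robot gives the robot as it stands. Calls block until the motion is done:
- robot.goto(position, orientation): joint-space move of the TCP to a pose.
- robot.servo_line(position, ori=None, speed=0.15): straight line of the TCP; ori=None keeps the orientation; speed is the mean speed in m/s.
- robot.movej(angles): joint-space move.
- robot.move_gripper(opening): opening from 0.0 (shut) to 1.0 (fully open); the grip force is fixed at half the most; returns when the fingers have stopped.
- robot.dwell(seconds).
- robot.ik(position, orientation): joint angles nearest the present ones, or None.
- robot.grab_frame(name): name is "scene" or "side" or "wrist"; returns (picture, depth): 384x512x3 uint8, red, green, blue; 384x512 float32, m along the optical axis (not along the pixel's ray), 0 where there is no reading.
- robot.camera_info(name): a dict with "vfov" (degrees; the focal length in pixels is half the picture's height over the tangent of half this angle, whatever the lens; pixels are square), "cx", "cy" (the principal point, pixels), "view" (4x4, takes a point from world to camera coordinates); the wrist camera has in their place "T_tool_cam" (4x4, takes a point from camera to tool coordinates, whose origin is the TCP and whose axes are the flange's). Camera axes: x right, y down, z forward; pixel columns grow to the right and rows downward; lengths in m; the calibration is good to about 2 mm. The wrist camera is an equidistant fisheye: a pixel r from the principal point sees the ray r / f radians off the axis. A picture is of the moment at which its call begins: read the wrist's pose just before it. camera_info takes no time and is no camera call.
A pose or a line that the arm cannot do raises robot.Unreachable and nothing moves.
- robot.job_done(): hands the job in, once; it reports no verdict.
Readings, each from a call of its own:
- robot.read_t(): time.
- robot.read_qpos(): joint angles.
- robot.read_qvel(): joint speeds.
- robot.read_effort(): joint torques, N m.
- robot.read_position(): TCP position.
- robot.read_tcp_rot(): TCP orientation.
- robot.read_force(): force on the tool from outside, world axes, zero at the start.
- robot.read_ft_torque(): the same for the moment, N m.
- robot.read_grip_width(): opening from 0.0 (shut) to 1.0 (fully open).
Only numpy, scipy, OpenCV 4.12 (cv2) and the standard library are available. Lean on these libraries where they do the work, as an engineer would, in place of code of your own. Each camera call takes 0.05 s, during which the arm holds its last target. There are 200 camera calls.

## Working session

There is one attempt and no reset: what is moved stays moved. The work goes in short steps, each a Python script; the robot and the scene stay as the last script left them, time stands still between calls to the robot, and variables do not carry over. Pictures are saved under pics/ and viewed, about 8 in all and at most 12, crops included, and the job is handed in when it is done.

```bash
mkdir -p pics; ls; python3 - <<'E'
from rig import robot
import cv2, numpy as np
for n in("scene","side"):
    p,d=robot.grab_frame(n); cv2.imwrite(f"pics/{n}0.png",p[:,:,::-1]); np.savez(f"{n}0.npz",p=p,d=d)
    print(n,robot.camera_info(n))
print(robot.camera_info("wrist"),robot.read_t(),robot.read_tcp_rot())
E
```

```text
pics
scene {'vfov': 50.97098182488767, 'cx': 253.30825212636, 'cy': 190.7955899870016, 'view': array([[-0.76592071,  0.64283616, -0.01127561,  0.47751608],
       [ 0.56223538,  0.66117437, -0.49672914, -0.3394885 ],
       [-0.31186031, -0.38679468, -0.86783237,  1.21350314],
       [ 0.        ,  0.        ,  0.        ,  1.        ]])}
side {'vfov': 54.417116498335226, 'cx': 251.76211222730157, 'cy': 187.6376073814844, 'view': array([[-0.99381391, -0.11101585, -0.00306595,  0.63968496],
       [-0.05786554,  0.54118074, -0.83891298,  0.1053503 ],
       [ 0.09479188, -0.83354597, -0.54425694,  0.96298452],
       [ 0.        ,  0.        ,  0.        ,  1.        ]])}
{'vfov': 65.70646984690485, 'cx': 253.47831087981425, 'cy': 193.7411543878316, 'T_tool_cam': array([[-8.11561991e-04, -9.50435716e-01, -3.10920071e-01,
         8.43111040e-02],
       [ 9.99997941e-01, -1.92992764e-04, -2.02023980e-03,
         8.44772362e-04],
       [ 1.86010274e-03, -3.10921070e-01,  9.50433916e-01,
        -1.93744724e-01],
       [ 0.00000000e+00,  0.00000000e+00,  0.00000000e+00,
         1.00000000e+00]])} 0.1 [[-9.67246493e-01 -2.53838530e-01 -4.71103348e-04]
 [-2.53838946e-01  9.67245502e-01  1.38870838e-03]
 [ 1.03164899e-04  1.46280769e-03 -9.99998925e-01]]
```

View pics/scene0.png

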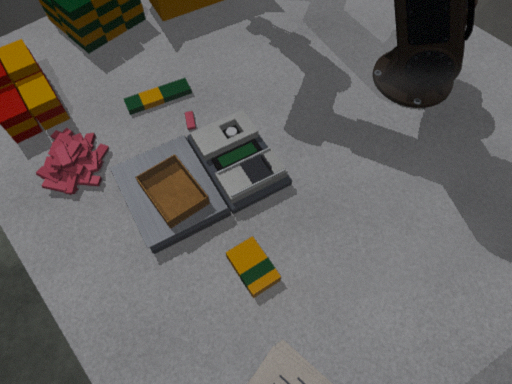

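View pics/side0.png

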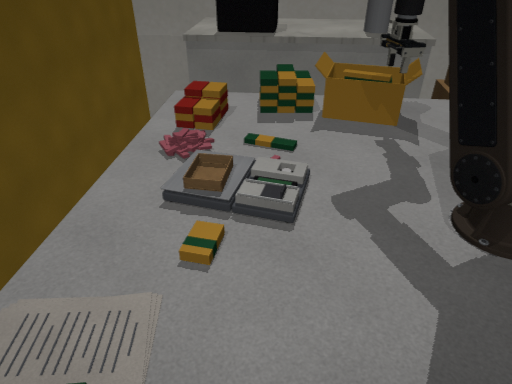

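The scene view shows the scale with the square well at pixel (232,130) and the dark cover on the other (+y) block at about (258,168). Next I'll localise it and get a closer view.

```bash
cat > h.py <<'E'
from rig import robot
import cv2, numpy as np
def cloud(name,d):
    c=robot.camera_info(name); f=192/np.tan(np.radians(c['vfov']/2))
    v,u=np.mgrid[:384,:512]
    P=np.stack([(u-c['cx'])/f*d,(v-c['cy'])/f*d,d],-1)
    V=c['view']; return (P-V[:3,3])@V[:3,:3]
def down(yaw):  # tool x axis at yaw (deg), z down
    a=np.radians(yaw); c,s=np.cos(a),np.sin(a)
    return np.array([[c,s,0],[s,-c,0],[0,0,-1.]])
def ori2(p,d):
    pass
E
python3 - <<'E'
from h import *
for n,px in(("scene",[(250,178),(232,130),(258,168),(172,190),(238,153)]),("side",[(270,195),(287,168)])):
    z=np.load(n+"0.npz"); W=cloud(n,z['d'])
    for u,v in px: print(n,u,v,W[v,u].round(4))
    if n=="scene":
        m=(abs(W[...,2]-.055)<.006)&(W[...,0]>.35)&(W[...,0]<.75)
        n_,lab,st,ce=cv2.connectedComponentsWithStats(m.astype(np.uint8))
        for i in range(1,n_):
            if st[i,4]>150:
                P=W[lab==i]; r=cv2.minAreaRect(P[:,:2].astype(np.float32)*1000); print(st[i],ce[i],r,P[:,2].mean())
E
```

```text
scene 250 178 [ 0.6191 -0.0166  0.0577]
scene 232 130 [ 0.5557 -0.1675  0.0462]
scene 258 168 [ 0.5859 -0.0257  0.0583]
scene 172 190 [ 0.7806 -0.1182  0.0466]
scene 238 153 [ 0.589  -0.1013  0.0433]
[ 42   3 101  38 329] [99.67477204 21.89665653] ((639.0709228515625, -797.514892578125), (167.6484375, 326.13201904296875), 50.827842712402344) 0.05503871424100588
[ 190  109   69   47 1409] [222.3456352  132.93754436] ((577.90673828125, -172.85983276367188), (88.7263412475586, 159.5377655029297), 79.64861297607422) 0.05521529178371908
[ 215  147   73   53 1720] [249.74651163 173.18139535] ((604.3536376953125, -29.192394256591797), (84.2427749633789, 159.4622344970703), 79.42015075683594) 0.05651036238688088
side 270 195 [ 0.5954 -0.0068  0.0568]
side 287 168 [ 0.5552 -0.1757  0.0453]
```

```bash
cat >> h.py <<'E'
YAW=-10.5
def R(): return down(180+YAW)
def S(x,y,z,o=(.5705,-.0972)):
    a=np.radians(YAW); c,s=np.cos(a),np.sin(a)
    return np.array([o[0]+c*x-s*y,o[1]+s*x+c*y,z])
def wcloud(d,pos,rot):
    c=robot.camera_info("wrist"); f=192/np.tan(np.radians(c['vfov']/2))
    v,u=np.mgrid[:384,:512]; du=u-c['cx']; dv=v-c['cy']; r=np.hypot(du,dv)+1e-9; t=r/f
    k=np.tan(t)/r; P=np.stack([du*k*d,dv*k*d,d],-1)
    T=c['T_tool_cam']; return (P@T[:3,:3].T+T[:3,3])@rot.T+pos
def shot(n):
    pos,rot=np.array(robot.read_position()),np.array(robot.read_tcp_rot())
    p,d=robot.grab_frame("wrist"); np.savez(n+".npz",p=p,d=d,pos=pos,rot=rot)
    return p,d,wcloud(d,pos,rot)
E
python3 - <<'E'
from h import *
robot.goto(S(-.03,.072,.20),R())
p,d,W=shot("w0"); robot.move_gripper(0.0)
q,d,W=shot("w1")
cv2.imwrite("pics/w.png",cv2.resize(np.vstack([p,q])[:,:,::-1],(400,600)) if 0 else q[:,:,::-1]); cv2.imwrite("pics/wopen.png",p[:,:,::-1])
print(robot.read_t(),robot.read_position(),robot.read_grip_width())
E
```

```text
4.2417 [ 0.55410285 -0.02094979  0.19998508] 0.002135716037822207
```

View pics/w.png

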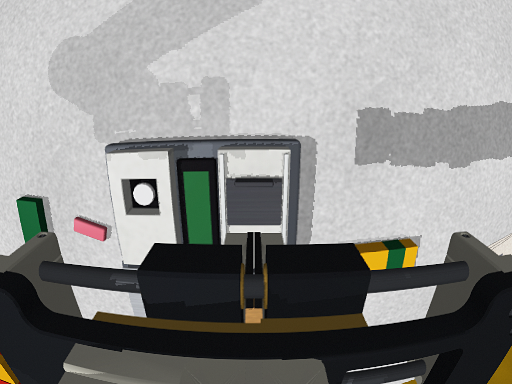

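View pics/wopen.png

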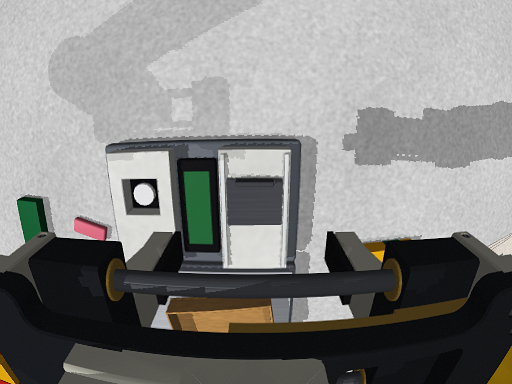

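The shut fingertips are thin (about 18 px at pixel (254,250), so 12–19 mm) and fit in the well. The cover plate is at (254,200) with its rib at (254,181). I'll now measure the rib, rails and finger width from the depth data.

```bash
python3 - <<'E'
from h import *
z=np.load("w0.npz"); W=wcloud(z['d'],z['pos'],z['rot'])
a=np.radians(YAW); A=np.array([[np.cos(a),np.sin(a)],[-np.sin(a),np.cos(a)]])
L=(W[...,:2]-[.5705,-.0972])@A.T; L=np.dstack([L,W[...,2]])*1000
zz=L[...,2]; rng=lambda P:np.percentile(P,[1,10,50,90,99],axis=0).round(1)
ar=np.zeros_like(zz,bool); ar[100:235]=1
rib=ar&(zz>68)&(zz<90)&(abs(L[...,1]-72)<40)&(L[...,0]<60); print("rib top",rib.sum(),rng(L[rib]))
for nm,y0 in(("rail-",35),("rail+",109)):
    m=ar&(abs(zz-61)<1.5)&(abs(L[...,1]-y0)<7); print(nm,m.sum(),rng(L[m]))
    P=L[m]; print(np.polyfit(P[:,0],P[:,1],1))
sq=ar&(zz>25)&(zz<48)&(abs(L[...,1]+72)<26)&(abs(L[...,0])<30); print("sq well",rng(L[sq]))
key=sq&(zz>42)&(z['p'].min(-1)>170); print("key",key.sum(),rng(L[key]))
print("block top tare z",np.median(zz[ar&(abs(zz-55)<2)]), "plate", rng(L[ar&(abs(zz-58.5)<1.3)&(abs(L[...,1]-72)<30)]))
for v in (181,205): print([L[v,u].round(1).tolist() for u in (226,231,254,276,281)])
bl=ar&(abs(zz-55)<1.2)&(L[...,0]<-20); 
for y0 in(-72,72):
    m=bl&(abs(L[...,1]-y0)<50); print("blk",rng(L[m]))
# finger tip shut
z1=np.load("w1.npz"); T=(wcloud(z1['d'],z1['pos'],z1['rot'])-z1['pos'])@z1['rot']*1000
m=(abs(T[...,1])<30)&(T[...,2]>-15)&(T[...,2]<5)&(abs(T[...,0])<25); print("finger",m.sum(),rng(T[m]))
E
```

```text
rib top 257 [[-24.7  51.1  68.2]
 [-24.5  55.6  70.2]
 [-22.5  72.4  73.8]
 [-18.7  89.8  75.1]
 [-18.4  93.7  75.9]]
rail- 336 [[-52.7  32.9  59.6]
 [-43.8  33.5  60. ]
 [ -6.6  35.6  60.9]
 [ 35.2  37.6  61.9]
 [ 46.5  41.2  62.3]]
[3.15565271e-03 3.56376728e+01]
rail+ 332 [[-52.  103.4  59.6]
 [-42.7 107.5  59.9]
 [ -5.  109.5  61. ]
 [ 35.  111.6  61.7]
 [ 46.1 112.2  62.3]]
[-1.05102824e-04  1.09427381e+02]
sq well [[-16.9 -96.2  29.9]
 [-13.3 -95.3  30.8]
 [  2.5 -74.7  39.4]
 [ 24.1 -58.7  45.9]
 [ 25.3 -55.3  47.5]]
key 324 [[-12.4 -84.2  43.6]
 [ -9.6 -80.5  44.4]
 [  0.1 -70.8  45.3]
 [  9.7 -61.4  46.3]
 [ 13.5 -58.   47.1]]
block top tare z 55.22557466646866 plate [[-24.1  42.6  57.3]
 [-12.   47.4  57.7]
 [  8.3  72.4  58.6]
 [ 30.   97.   59.4]
 [ 34.5 101.6  59.7]]
[[-20.3, 39.5, 57.9], [-20.4, 45.4, 58.2], [-24.0, 72.4, 71.1], [-20.3, 98.2, 58.3], [-20.5, 104.1, 58.8]]
[[11.1, 38.2, 54.3], [9.4, 44.7, 58.8], [9.5, 72.4, 58.7], [9.4, 98.8, 59.0], [9.7, 105.0, 58.2]]
blk [[ -57.5 -112.6   53.9]
 [ -54.5 -104.1   54.4]
 [ -40.4  -68.    55.2]
 [ -25.9  -36.1   55.9]
 [ -
[... 156 characters left out ...]
l last):
  File "<stdin>", line 20, in <module>
  File "<stdin>", line 5, in <lambda>
    return _quantile_unchecked(
        a, q, axis, out, overwrite_input, method, keepdims, weights)
    return _ureduce(a,
                    func=_quantile_ureduce_func,
    ...<5 lines>...
                    overwrite_input=overwrite_input,
                    method=method)
    r = func(a, **kwargs)
    result = _quantile(arr,
                       quantiles=q,
    ...<2 lines>...
                       out=out,
                       weights=wgt)
    slices_having_nans = np.isnan(arr[-1, ...])
                                  ~~~^^^^^^^^^
IndexError: index -1 is out of bounds for axis 0 with size 0
```

```bash
cat >> h.py <<'E'
Y=.0724
def go(x,z,speed=.1,y=Y): robot.servo_line(S(x,y,z),R(),speed=speed)
def fl():  # force in scale axes
    F=np.array(robot.read_force()); a=np.radians(YAW)
    return np.array([np.cos(a)*F[0]+np.sin(a)*F[1],-np.sin(a)*F[0]+np.cos(a)*F[1],F[2]])
def here():
    p=np.array(robot.read_position()); d=p[:2]-[.5705,-.0972]; a=np.radians(YAW)
    return (np.array([np.cos(a)*d[0]+np.sin(a)*d[1],-np.sin(a)*d[0]+np.cos(a)*d[1],p[2]])*1000).round(1)
E
python3 - <<'E'
from h import *
go(-.047,.09,.15); go(-.047,.063); b=fl(); print("base",b.round(2))
go(-.02,.063,.06); print(here(),(fl()-b).round(2))
go(.018,.063,.06); print(here(),(fl()-b).round(2))
x=.018
while x<.029:
    x+=.0015; go(x,.063,.03); f=fl()-b; print(here(),f.round(2))
    if abs(f[0])>7: break
go(x-.004,.063,.05); print(robot.read_t()); go(x-.004,.09,.12)
go(-.03,.17,.2); p,d,W=shot("w2"); cv2.imwrite("pics/w2.png",p[:,:,::-1])
print(robot.read_t())
a=np.radians(YAW); A=np.array([[np.cos(a),np.sin(a)],[-np.sin(a),np.cos(a)]])
L=np.dstack([(W[...,:2]-[.5705,-.0972])@A.T,W[...,2]])*1000
m=(L[...,2]>66)&(L[...,2]<80)&(abs(L[...,1]-72)<25)&(L[...,0]<60)&(L[...,0]>0); print("rib",m.sum(),np.percentile(L[m],[5,50,95],axis=0) if m.any() else 0)
k=(abs(L[...,2]-45)<3)&(np.hypot(L[...,0],L[...,1]-72)<22); print("key",k.sum(),np.percentile(L[k],[2,50,98],axis=0).round(1))
E
```

```text
base [ 0.26 -0.29  0.69]
[-20.1  72.2  62.7] [-1.12 -0.04 -0.18]
[17.7 72.3 62.8] [ 0.44  0.25 -0.7 ]
[19.4 72.5 63.1] [-0.1   0.77 -0.28]
[21.1 72.4 63. ] [-0.67  0.2  -1.33]
[22.6 72.4 63. ] [-0.22 -0.03 -0.82]
[24.1 72.4 63. ] [-0.38 -0.38 -1.14]
[25.6 72.4 63. ] [-0.35  0.47 -0.77]
[27.1 72.4 63. ] [ 0.05 -0.03 -0.97]
[28.6 72.4 63. ] [-0.79  0.17 -0.78]
[30.1 72.4 63. ] [-0.13 -0.3  -0.86]
9.1833
10.25
rib 0 0Traceback (most recent call last):
  File "<stdin>", line 15, in <module>
    return _quantile_unchecked(
        a, q, axis, out, overwrite_input, method, keepdims, weights)
    return _ureduce(a,
                    func=_quantile_ureduce_func,
    ...<5 lines>...
                    overwrite_input=overwrite_input,
                    method=method)
    r = func(a, **kwargs)
    result = _quantile(arr,
                       quantiles=q,
    ...<2 lines>...
                       out=out,
                       weights=wgt)
    slices_having_nans = np.isnan(arr[-1, ...])
                                  ~~~^^^^^^^^^
IndexError: index -1 is out of bounds for axis 0 with size 0
```

View pics/w2.png

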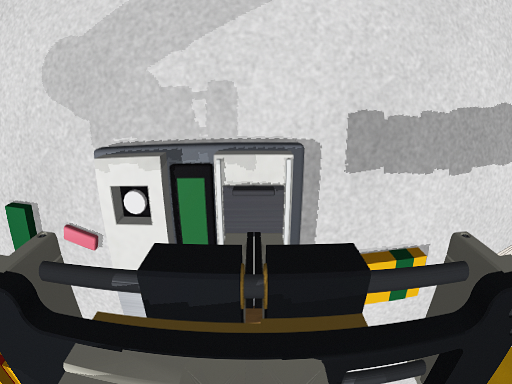

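The cover still looks closed, with its rib at pixel (254,190), and I felt no contact. I'll check where the rib and fingertip actually are.

```bash
python3 - <<'E'
from h import *
a=np.radians(YAW); A=np.array([[np.cos(a),np.sin(a)],[-np.sin(a),np.cos(a)]])
z=np.load("w2.npz"); W=wcloud(z['d'],z['pos'],z['rot']); L=np.dstack([(W[...,:2]-[.5705,-.0972])@A.T,W[...,2]])*1000
print(z['pos'],z['rot'].round(3).tolist())
for v in range(170,234,4): print(v,L[v,235].round(1),L[v,254].round(1))
T=(W-z['pos'])@z['rot']*1000
for v in range(228,330,8): print(v,[T[v,u].round(0).tolist() for u in (240,249,254,259,268)],z['d'][v,254])
p,d=robot.grab_frame("side"); cv2.imwrite("pics/side1.png",cv2.resize(p[100:292,160:416,::-1],None,fx=3,fy=3))
E
```

```text
[ 0.55402456 -0.02043405  0.1692287 ] [[-0.983, 0.182, -0.0], [0.182, 0.983, 0.0], [0.0, 0.0, -1.0]]
170 [-40.2  53.1  53.5] [-40.8  73.5  56.1]
174 [-36.2  53.1  55. ] [-36.   73.5  54.5]
178 [-32.1  53.2  56.4] [-31.7  73.5  54.9]
182 [-27.7  53.1  56.4] [-27.3  73.5  55.3]
186 [-24.6  53.3  61. ] [-24.3  73.5  60.3]
190 [-23.8  54.   72.8] [-24.2  73.5  73.9]
194 [-20.   54.   74.3] [-19.5  73.5  72.9]
198 [-10.   52.8  57.7] [-10.5  73.5  59.2]
202 [-6.  52.8 59.5] [-5.6 73.5 58.4]
206 [-0.9 52.6 58.2] [-1.2 73.5 59. ]
210 [ 3.4 52.6 59.4] [ 3.5 73.5 59. ]
214 [ 8.2 52.5 59.1] [ 8.5 73.5 58.3]
218 [13.  52.4 59. ] [13.5 73.5 57.9]
222 [17.4 52.3 60.2] [18.5 73.5 57.4]
226 [22.7 52.2 59.2] [22.9 73.5 58.7]
230 [27.4 52.1 59.7] [27.6 73.5 59.2]
228 [[-56.0, -15.0, 111.0], [-56.0, -5.0, 111.0], [-55.0, 1.0, 110.0], [-56.0, 7.0, 111.0], [-56.0, 17.0, 111.0]] 0.33229643
236 [[12.0, -7.0, -46.0], [10.0, -2.0, -42.0], [-66.0, 1.0, 112.0], [9.0, 4.0, -41.0], [11.0, 9.0, -44.0]] 0.33711123
244 [[10.0, -7.0, -53.0], [10.0, -2.0, -51.0], [-78.0, 1.0, 114.0], [9.0, 4.0, -50.0], [11.0, 8.0, -
[... 542 characters left out ...]
 -119.0], [31.0, 1.0, -118.0], [31.0, 2.0, -118.0], [35.0, 5.0, -124.0]] 0.08891032
292 [[33.0, -3.0, -125.0], [28.0, -1.0, -119.0], [29.0, 1.0, -120.0], [29.0, 2.0, -119.0], [33.0, 5.0, -126.0]] 0.087513365
300 [[30.0, -3.0, -125.0], [-5.0, -1.0, -82.0], [-4.0, 1.0, -82.0], [-5.0, 3.0, -81.0], [30.0, 5.0, -125.0]] 0.1338499
308 [[28.0, -3.0, -126.0], [-179.0, -6.0, 119.0], [-179.0, 1.0, 119.0], [-178.0, 8.0, 118.0], [27.0, 5.0, -125.0]] 0.3789131
316 [[23.0, -3.0, -125.0], [-180.0, -6.0, 103.0], [-178.0, 1.0, 101.0], [-178.0, 7.0, 101.0], [24.0, 5.0, -126.0]] 0.36220902
324 [[22.0, -3.0, -127.0], [23.0, -1.0, -129.0], [23.0, 1.0, -128.0], [23.0, 2.0, -128.0], [23.0, 5.0, -128.0]] 0.08217607
```

View pics/side1.png

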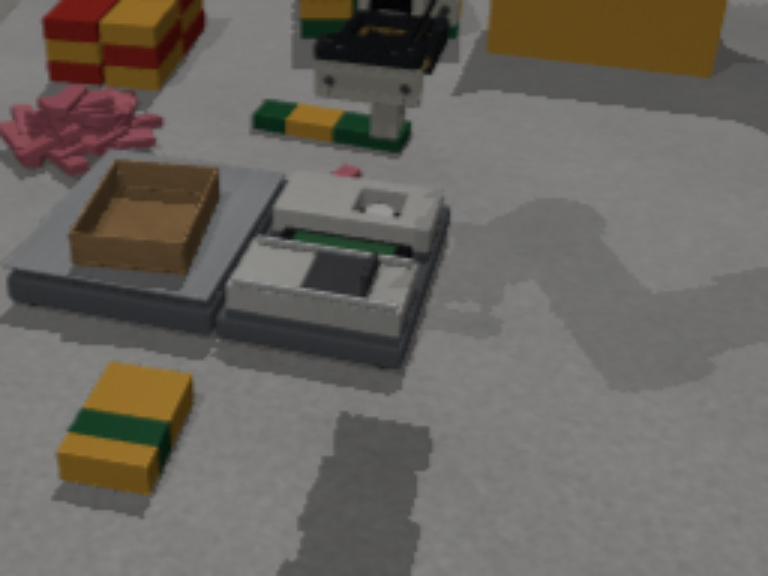

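```bash
python3 - <<'E'
from h import *
p,d=robot.grab_frame("side"); W=cloud("side",d); pos=np.array(robot.read_position()); rot=np.array(robot.read_tcp_rot())
T=(W-pos)@rot*1000
for v in range(118,156,3): print(v,[T[v,u].round(0).tolist() for u in (286,290,294)])
m=(abs(T[...,0])<40)&(abs(T[...,1])<40)&(T[...,2]>-75)&(T[...,2]<60)
print(m.sum(),np.percentile(T[m],[1,5,50,95,99],axis=0).round(0))
c=robot.camera_info("side"); q=c['view'][:3,:3]@pos+c['view'][:3,3]; f=192/np.tan(np.radians(c['vfov']/2)); print(q[:2]/q[2]*f+[c['cx'],c['cy']])
z=np.load("w0.npz"); W=wcloud(z['d'],z['pos'],z['rot']); T=(W-z['pos'])@z['rot']*1000
m=(abs(T[...,1])<70)&(T[...,2]>-75)&(T[...,2]<20)&(abs(T[...,0])<15)
for s in(-1,1):
    P=T[m&(T[...,1]*s>0)]; print(len(P), np.percentile(P,[1,5,50,95,99],axis=0).round(0) if len(P) else 0)
E
```

```text
118 [[10.0, 97.0, -142.0], [19.0, 96.0, -143.0], [27.0, 96.0, -144.0]]
121 [[10.0, 96.0, -135.0], [19.0, 97.0, -136.0], [28.0, 98.0, -138.0]]
124 [[10.0, 95.0, -128.0], [19.0, 93.0, -128.0], [27.0, 93.0, -129.0]]
127 [[9.0, 87.0, -118.0], [18.0, 88.0, -119.0], [27.0, 88.0, -120.0]]
130 [[10.0, 89.0, -111.0], [19.0, 89.0, -113.0], [27.0, 88.0, -113.0]]
133 [[10.0, 88.0, -104.0], [19.0, 90.0, -106.0], [28.0, 89.0, -106.0]]
136 [[-4.0, 17.0, -63.0], [6.0, 19.0, -65.0], [11.0, -9.0, -53.0]]
139 [[-4.0, 17.0, -55.0], [6.0, 16.0, -56.0], [11.0, -12.0, -44.0]]
142 [[-3.0, 18.0, -48.0], [6.0, 14.0, -47.0], [-54.0, -387.0, 149.0]]
145 [[-3.0, 17.0, -39.0], [7.0, 17.0, -41.0], [-51.0, -371.0, 153.0]]
148 [[-77.0, -359.0, 163.0], [-63.0, -360.0, 161.0], [-51.0, -376.0, 168.0]]
151 [[-75.0, -352.0, 171.0], [-60.0, -350.0, 168.0], [-47.0, -355.0, 168.0]]
154 [[-69.0, -325.0, 169.0], [-56.0, -328.0, 168.0], [-42.0, -333.0, 169.0]]
124 [[-11. -12. -68.]
 [-11.  -6. -66.]
 [  2.  16. -51.]
 [ 11.  19. -39.]
 [ 11.  20. -37.]]
[287.87317785 156.2452735 ]
1418 [[ -9. -60. -75.]
 [ -4. -58. -74.]
 [ 10. -47. -57.]
 [ 11. -43. -40.]
 [ 12. -43. -37.]]
1410 [[ -9.  44. -75.]
 [ -5.  44. -73.]
 [ 10.  48. -57.]
 [ 11.  60. -40.]
 [ 12.  61. -36.]]
```

Two cameras and the contact-free pass agree that the real fingertips sit about 37 mm behind the reported TCP, so my push passed above the rib. I'll confirm the offset with a light touch on the block top, then push using the measured tip.

```bash
python3 - <<'E'
from h import *
go(-.045,.045,.15); b=fl(); print("base",b.round(2))
go(-.045,.024,.08); print(here(),(fl()-b).round(2))
z=.024
while z>.008:
    z-=.001; go(-.045,z,.02); f=fl()-b
    if f[2]>2.5: break
h=here(); print("touch",z,h,f.round(2))
if f[2]>2.5:
    zt=h[2]/1000+.0005
    open("zt.txt","w").write(str(zt)); print("block-top TCP z",zt)
    go(-.045,zt+.008,.05); b=fl()
    go(-.028,zt+.008,.05); print(here(),(fl()-b).round(2))
    go(.010,zt+.008,.06); print(here(),(fl()-b).round(2))
    x=.010
    while x<.027:
        x+=.0015; go(x,zt+.008,.03); f=fl()-b
        if abs(f[0])>8: break
    print("end",x,here(),f.round(2))
    go(x-.004,zt+.008,.05); go(x-.004,zt+.035,.12); go(-.045,.17,.2)
    p,d,W=shot("w3"); cv2.imwrite("pics/w3.png",p[:,:,::-1])
print(robot.read_t())
E
```

```text
base [ 0.86 -0.65  0.02]
[-44.9  72.4  24.1] [-2.08  0.41 -0.52]
touch 0.018999999999999996 [-44.9  72.4  19.7] [-2.88  0.82  7.73]
block-top TCP z 0.0202
[-27.7  72.3  27.9] [ 0.49 -0.81  1.48]
[10.4 72.4 28.2] [ 1.1  -0.    0.59]
end 0.02500000000000001 [23.  72.2 27.9] [-8.91  2.42  5.43]
18.5917
```

```bash
python3 - <<'E'
from h import *
a=np.radians(YAW); A=np.array([[np.cos(a),np.sin(a)],[-np.sin(a),np.cos(a)]])
z=np.load("w3.npz"); W=wcloud(z['d'],z['pos'],z['rot']); L=np.dstack([(W[...,:2]-[.5705,-.0972])@A.T,W[...,2]])*1000
k=(abs(L[...,2]-45)<3)&(z['p'].min(-1)>150)
for y0 in(-72,72):
    m=k&(np.hypot(L[...,0],L[...,1]-y0)<22); print("key",m.sum(),np.percentile(L[m],[2,50,98],axis=0).round(1) if m.any() else 0)
m=(L[...,2]>68)&(L[...,2]<80)&(abs(L[...,1]-72)<25)&(L[...,0]<60); print("rib",m.sum(),np.percentile(L[m],[5,50,95],axis=0).round(1) if m.any() else 0)
E
```

```text
key 359 [[-12.8 -83.7  43.8]
 [ -0.2 -70.6  45.3]
 [ 12.6 -58.6  46.8]]
key 453 [[-13.1  59.4  43.6]
 [ -0.5  72.1  45.1]
 [ 12.4  84.9  46.7]]
rib 12 [[33.8 72.1 71.2]
 [35.5 72.7 74.1]
 [38.7 73.3 75.2]]
```

View pics/w3.png

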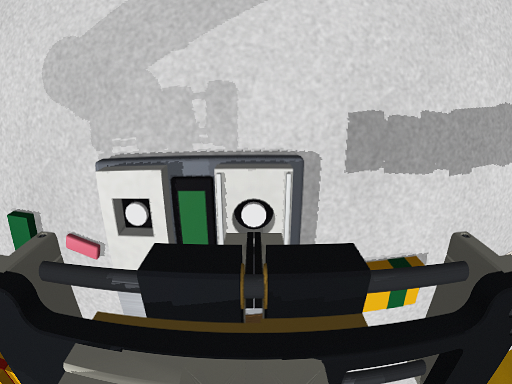

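The cover is fully open (rib at x=35.5 mm). The key is centred at (0, 72.2), pixel (254,214), and is up. I'll press with one finger and the jaws open: a single finger is about 17 x 20 mm, so it has generous clearance in the well.

```bash
python3 - <<'E'
from h import *
zt=float(open("zt.txt").read()); Yp=.0722+.0522
g=lambda z,s=.1: go(0,z,s,Yp)
robot.move_gripper(1.0); g(zt+.04,.15); print(robot.read_t(),robot.read_grip_width()); g(zt+.012); b=fl()
g(zt-.007,.06); print(here(),(fl()-b).round(2))
z=zt-.009
while z>zt-.0205:
    z-=.001; g(z,.03); f=fl()-b; print(here(),f.round(2))
    if f[2]>9: break
t=robot.read_t(); robot.dwell(1.3); print("held",here(),(fl()-b).round(2),robot.read_t()-t)
p,d=robot.grab_frame("side"); cv2.imwrite("pics/side2.png",p[:,:,::-1])
g(zt+.012,.06); g(zt+.04,.15); print((fl()-b).round(2),robot.read_t())
E
```

```text
21.05 0.9997968100838714
[ -0.2 124.3  12.8] [ 0.68  1.   -1.14]
[-1.000e-01  1.244e+02  1.010e+01] [1.4  1.33 0.87]
[  0.2 124.5   9.5] [1.38 1.14 0.98]
[  0.2 124.5   8.4] [1.37 1.16 0.93]
[  0.2 124.5   7.3] [0.73 1.48 2.74]
[  0.2 124.5   6.3] [0.32 0.81 3.31]
[  0.2 124.5   5.3] [-0.36  0.91  4.44]
[  0.2 124.5   4.6] [0.05 1.81 6.96]
[  0.3 124.5   4.5] [-2.3   1.63 14.26]
held [  0.3 124.5   4.5] [-2.66  1.07 13.53] 1.3000000000000007
[ 1.2   1.15 -0.63] 26.2667
```

The force shows the key bottomed out: it rose along the spring to about 5 N, then jumped to 14 N at full travel, and was held for 1.3 s. Next I'll close the cover.

```bash
python3 - <<'E'
from h import *
zt=float(open("zt.txt").read())
robot.move_gripper(0.0); go(.057,zt+.04,.15); go(.057,zt+.008,.08); b=fl()
go(-.005,zt+.008,.07); print(here(),(fl()-b).round(2))
x=-.005
while x>-.020:
    x-=.0015; go(x,zt+.008,.03); f=fl()-b
    if abs(f[0])>9: break
print("end",x,here(),f.round(2))
go(x+.005,zt+.008,.05); go(x+.005,zt+.035,.12); go(-.045,.17,.2)
p,d,W=shot("w4"); cv2.imwrite("pics/w4.png",p[:,:,::-1]); print(robot.read_t())
a=np.radians(YAW); A=np.array([[np.cos(a),np.sin(a)],[-np.sin(a),np.cos(a)]])
L=np.dstack([(W[...,:2]-[.5705,-.0972])@A.T,W[...,2]])*1000
m=(L[...,2]>68)&(L[...,2]<80)&(abs(L[...,1]-72)<25)&(L[...,0]<60); print("rib",m.sum(),np.percentile(L[m],[5,50,95],axis=0).round(1))
z=np.load("scene0.npz")
p,d=robot.grab_frame("scene"); cv2.imwrite("pics/cmp.png",np.hstack([z['p'][60:310,90:350],p[60:310,90:350]])[:,:,::-1])
E
```

```text
[-5.3 72.2 28. ] [-0.35  0.13  0.35]
end -0.015499999999999998 [-12.8  72.8  28.7] [ 9.39 -2.46 -6.9 ]
33.1167
rib 290 [[-30.   53.5  69.5]
 [-28.   72.7  73.9]
 [-24.7  91.8  75.3]]
```

View pics/w4.png

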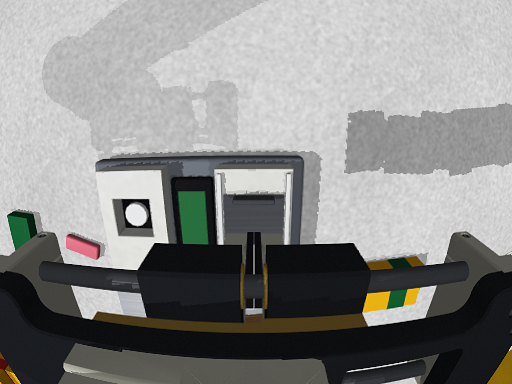

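View pics/cmp.png

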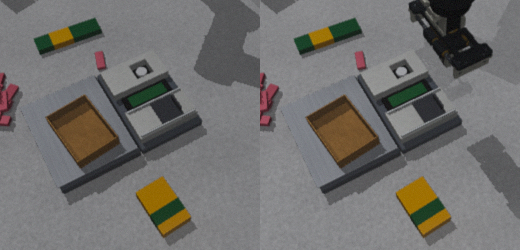

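```bash
python3 - <<'E'
from rig import robot
print(robot.read_force()); robot.job_done(); print(robot.read_t())
E
```

```text
[ 0.20085343 -0.9399934   0.49813591]
the job is handed in; nothing more can be done
the job is handed in; nothing more can be done
```

I pushed the cover open, pressed the tare key for a full second, let it go, pushed the cover fully closed and handed the job in. The clock read about 33 s at the last check.

- **Cover open:** the cover went to its open stop (about 9 N felt), and the wrist picture showed the well and key fully uncovered.
- **Key press:** I used one fingertip with the jaws open. The force rose along the spring to about 5 N, then to 14 N with no further travel. I held it there for 1.3 s and let go.
- **Cover closed:** I pushed it back until it hit its stop (about 9 N). The depth reading puts the rib at about -27.4 mm, against -27 mm for closed.
- **Surroundings:** before and after pictures show the tray, boxes and eraser where they were. I never went near the square well's key. At hand-in the arm was clear, with about 1 N on the sensor, which is noise level.

**What disagreed:** the real fingertips sit about 35–37 mm behind the reported tool point. My first push therefore passed above the rib without touching anything. Two cameras and a light touch (about 8 N) on the tare block's top confirmed the offset, and I corrected for it from then on.

I did not look at the tare key again after letting it go, because the cover is back over it.

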